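# Close the register contact printer in the darkroom

## Task

Close the contact-printing bed: of the two aluminium pressure plates, pick up the long one, whose two holes match the bed's two register pins, lower it so that both pins come up through its holes, keep hold of it until the pins are well into the holes, and leave it released and lying flat on the bed. Do not drop it on from above the pins, and leave the short plate where it lies.

Things in the scene. Friction and masses are not known exactly. Their poses are not given: they have to be found in the camera images.
- bed: Printing bed, fixed: light plywood block with black rubber top, 200 (x, long side) x 110 (y) x 25 mm high (z up). Origin: centre of its underside, on the table. Two upright steel pins on its long centre line at x = -70 and +70 mm, each 10 mm thick for 14 mm above the rubber, then tapering to a 4 mm tip 26 mm above the rubber (51 mm above the table).
- long_plate: Long pressure plate, loose, 0.2 to 0.45 kg, flat on the table: aluminium, 190 (x) x 90 (y) x 6 mm, z up. Origin: centre of underside. Two 24 mm through holes on its long centre line at x = -70 and +70 mm. Central solid black grip bar 45 (x) x 16 (y) mm, top 40 mm above the underside. Fits either way round; fully down, its underside is 25 mm above the table.
- short_plate: Short pressure plate, loose, a bystander that does not fit the pins: same aluminium, width, thickness and black grip bar, but 130 mm long (x), with its two 24 mm holes at x = -40 and +40 mm. Flat on the table. Origin: centre of its underside; z up.
Not all that is in view belongs to the job. Several things have the shape of the bed; the one meant has the colours described above.

How it is judged:
By the outcome, as a careful person would: the job done as asked, in the order asked, and still so for the second after the job is handed in, with the robot touching nothing.
It also fails if it takes over 38 s, if anything falls off the work surface, if the arm or the gripper's body presses on something with over 40 N, if the wrist force passes 120 N, or if a joint passes its speed limit or range.

## Robot

A 7-joint arm with a two-finger parallel gripper is mounted at the origin on the work surface. World frame = base frame: x ahead of the robot, y to its left, z up, the work surface at z = 0. Lengths are in m, angles in rad, forces in N, time in s.
With the tool pointing down it reaches from about 0.425 to 0.875 m from the base axis. Payload 4.7 kg.
Tool frame: the origin (TCP) lies between the finger pads; the fingertips stand 14 mm ahead of it and the grasp point (between the pads) lies 5 mm behind it; z points along the fingers, y is the line along which they close (so a half turn about z gives the same grasp; the last joint's range is limited). The gripper opens to 87 mm and grips with 3 to 60 N. Pads are 19 mm wide; open, the fingers measure 117 mm over their backs; the gripper's body (75 mm by 190 mm) begins 51 mm behind the grasp point.
Start: joints at [1.345, 0.321, -0.07, 1.45, 0.023, 1.371, -0.057], TCP at [0.154, -0.631, 0.237] pointing down, gripper open.
Joint ranges: [-2.86, 2.86], [-0.3, 2.09], [-1.38, 1.24], [0.06, 2.45], [-1.56, 4.7], [0.09, 2.05], [-2.69, 2.69]. Speed limits (rad/s): [2.57, 2.57, 3.14, 3.14, 3.14, 3.14, 3.14].

## Interface

Orientations are given as a rotation vector (axis times angle).
In Python, from bench import get_state, get_image, camera_params, close_job gives the robot as it stands. The module is installed in compiled form; this text tells all that it offers.
- The arm moves only by the tool arm_command, never from a script. Its argument "motion" is a list of rows, each a list of 5 numbers: the finger opening in mm, from 0 to 87, then the shift along the tool's x, y, z in mm, then the turn about the tool's z in degrees. In form: [[gripper, x, y, z, spin], ...]. A call has 1 to 5 rows; each row is the pose to reach, as a shift and turn from the pose commanded when the call began, along the tool's axes at that moment; what a row does not reach only later rows make up. A row lasts 1/12 s, in which the tool goes at most 41.7 mm and 7.16 degrees, less where a joint would pass 70% of its speed; a pose out of reach is approached as far as the arm can. A call with a gripper value outside its range is refused whole. The fingers move at their own pace and stop on an object; "newtons" is the grip in N (left out, the last holds). Time passes only in rows, so rows that repeat a pose let the fingers close. It gives the time, the measured TCP pose, the force, the opening and the grip force at its end, in the units of the state.
- get_state(): the state, without advancing time (a new reading comes with each control period).
- get_image(name): name is "scene" or "top"; returns (picture, depth): 400x640x3 uint8, red, green, blue; 400x640 float32, m along the optical axis (not along the pixel's ray), 0 where there is no reading.
- camera_params(name): a dict with "intrinsics" (3x3 intrinsics, pixels), "extrinsics" (4x4, takes a point from camera to world coordinates). Camera axes: x right, y down, z forward; pixel columns grow to the right and rows downward; lengths in m; the calibration is good to about 2 mm. A picture is of the moment at which its call begins. camera_params takes no time and is no camera call.
- close_job(): hands the job in; it is judged then, once.
The state is a dict: "time": time; "joint_positions": joint angles; "qd": joint speeds; "joint_torque": joint torques, N m; "position": TCP position; "tool_rot": TCP orientation; "ft_force": force on the tool from outside, world axes, zero at the start; "torque": the same for the moment, N m; "grip_width": opening from 0.0 (shut) to 1.0 (fully open); "grip_force": force on a finger pad.
Only numpy, scipy, OpenCV 4.12 (cv2) and the standard library are available. Lean on these libraries where they do the work, as an engineer would, in place of code of your own. Each camera call takes 0.05 s, during which the arm holds its last target. There are 200 camera calls.

## Working session

There is one attempt and no reset: what is moved stays moved. The work goes in short steps, Python scripts to look and compute and a tool call to move; the robot and the scene stay as the last step left them, time stands still between calls to the robot, and variables do not carry over. Pictures are saved under pics/ and viewed, at most 10 in all, crops included, and the job is handed in when it is done.

Besides the shell and the picture viewer there is one more tool, called after "Emit:" by a JSON object that holds its "name" and its "arguments", one argument or row to a line. arm_command: Moves the arm, as the interface text tells. Its arguments: {"type":"object","properties":{"motion":{"type":"array"},"newtons":{"type":"number"}},"required":["motion"]}

```bash
mkdir -p pics; cat > h.py <<'E'
import numpy as np, cv2
from bench import *
def snap(name,f):
    im,d=get_image(name); cv2.imwrite(f'pics/{f}.png',im[:,:,::-1]); np.save(f'pics/{f}.npy',d); return im,d
def world(name,d,u,v,z=None):
    P=camera_params(name);K=np.array(P["intrinsics"]);T=np.array(P["extrinsics"])
    r=np.linalg.inv(K)@[u,v,1]
    if z is None:
        w=d[int(v)-1:int(v)+2,int(u)-1:int(u)+2]; dd=np.median(w[w>0])
        return T[:3,:3]@(r*dd)+T[:3,3]
    R=T[:3,:3]@r; return T[:3,3]+R*(z-T[2,3])/R[2]
E
python3 - <<'E'
from h import *
for n in("top","scene"):
    snap(n,n+"0"); print(n,np.round(camera_params(n)["extrinsics"],3).tolist())
s=get_state();print(s)
E
```

```text
top [[0.006, -1.0, 0.03, 0.347], [-1.0, -0.006, -0.005, -0.012], [0.005, -0.03, -1.0, 1.014], [0.0, 0.0, 0.0, 1.0]]
scene [[-0.032, 0.574, -0.818, 1.127], [0.999, 0.018, -0.026, 0.037], [-0.0, -0.819, -0.574, 0.553], [0.0, 0.0, 0.0, 1.0]]
{'time': 0.1, 'joint_positions': array([ 1.34508296,  0.32174065, -0.07008518,  1.45156676,  0.02260565,
        1.37083291, -0.05688575]), 'qd': array([ 6.04984115e-04, -2.60675819e-03, -3.35452276e-05, -3.09895070e-03,
       -4.81831818e-04,  7.15314545e-04,  1.23894812e-03]), 'joint_torque': array([ 1.95574705e-05, -4.92572379e+01, -4.05669054e-01, -3.13396990e+01,
       -6.40911888e-02,  3.96093086e-02,  8.44340116e-05]), 'position': array([ 0.1542241 , -0.63093433,  0.23556933]), 'tool_rot': array([-3.11730637e+00, -3.75657133e-01,  4.88246850e-04]), 'ft_force': array([-0.17600733,  0.13211665, -0.9511086 ]), 'torque': array([ 0.01811466,  0.00502817, -0.0443264 ]), 'grip_force': 0.0, 'grip_width': 1.0010344834719649}
```

View pics/top0.png

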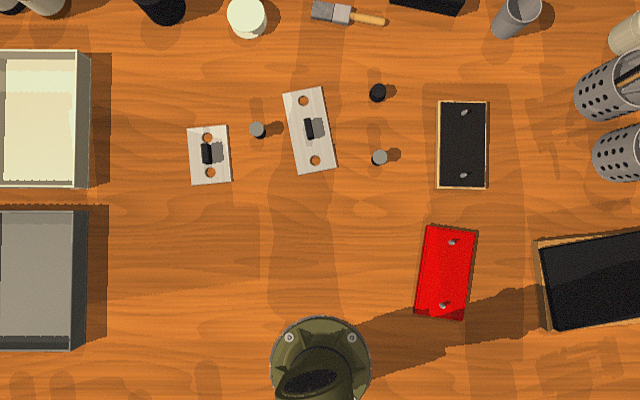

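View pics/scene0.png

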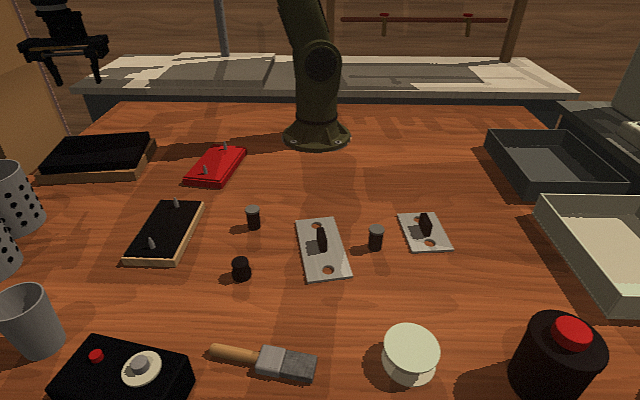

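The top view shows the long plate at about (309,130), the short plate at (209,154), and the plywood/black bed at (462,144) with pins near (463,113) and (463,175). A red bed and a larger plywood block with a black top are decoys, and there are small cylinders at (257,130), (378,92) and (378,157). Next is an enlarged crop.

```bash
python3 - <<'E'
from h import *
im=cv2.imread('pics/top0.png'); d=np.load('pics/top0.npy')
cv2.imwrite('pics/crop0.png',cv2.resize(im[75:200,270:500],None,fx=3.4,fy=3.4,interpolation=cv2.INTER_CUBIC))
def show(n,u,v,z=None): print(n,np.round(world("top",d,u,v,z),4))
hsv=cv2.cvtColor(im,cv2.COLOR_BGR2HSV)
def rect(mask,name,z,box):
    u0,u1,v0,v1=box; m=np.zeros(mask.shape,np.uint8); m[v0:v1,u0:u1]=mask[v0:v1,u0:u1]
    n,l,st,_=cv2.connectedComponentsWithStats(m); k=1+np.argmax(st[1:,4]); pts=np.argwhere(l==k)[:,::-1]
    W=np.array([world("top",d,u,v,z)[:2] for u,v in pts],np.float32)*1000
    r=cv2.minAreaRect(W); print(name,np.round(r[0],1),np.round(r[1],1),round(r[2],2), 'depth z',np.round(world("top",d,*pts[len(pts)//3]),4))
rect(((hsv[...,1]<60)&(hsv[...,2]>110)).astype(np.uint8),'plate',.006,(275,345,80,180))
rect((hsv[...,2]<70).astype(np.uint8),'bedtop',.025,(432,486,95,195))
rect((hsv[...,2]<60).astype(np.uint8),'bar',.040,(300,328,112,145))
Z=np.zeros((d.shape));
for v in range(80,200):
    for u in range(280,500):
        if d[v,u]>0: Z[v,u]=world("top",d[v-1:v+2,u-1:u+2]*0+d[v,u],1,1)[2] if 0 else 0
for n,u,v in(('cylA',378,92),('cylB',379,157),('cylC',257,130)): show(n,u,v)
E
```

```text
plate [534.   28.4] [188.6  88.7] 11.57 depth z [0.5672 0.0101 0.006 ]Traceback (most recent call last):
  File "<stdin>", line 12, in <module>
  File "<stdin>", line 9, in rect
  File "h.py", line 6, in world
    P=camera_params(name);K=np.array(P["intrinsics"]);T=np.array(P["extrinsics"])
ValueError: time passes only in moves, steps and waits
```

View pics/crop0.png

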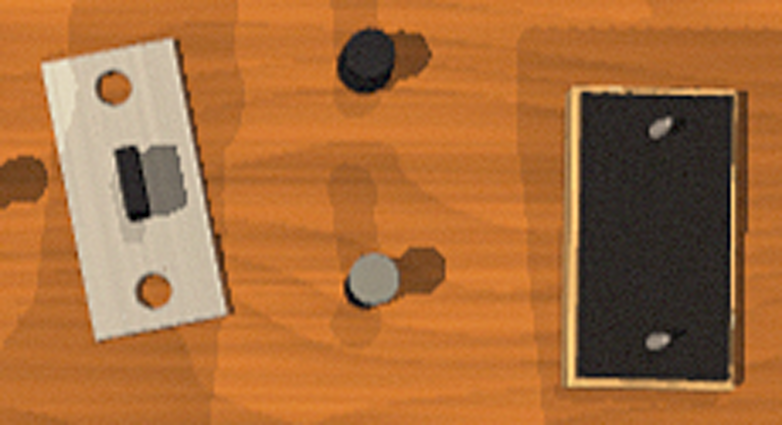

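```bash
cat > h.py <<'E'
import numpy as np, cv2
from bench import *
def snap(name,f):
    im,d=get_image(name); cv2.imwrite(f'pics/{f}.png',im[:,:,::-1]); np.save(f'pics/{f}.npy',d); return im[:,:,::-1].copy(),d
PAR={n:camera_params(n) for n in("top","scene")}
def world(name,d,u,v,z=None):
    K=np.array(PAR[name]["intrinsics"]);T=np.array(PAR[name]["extrinsics"])
    u=np.asarray(u);v=np.asarray(v)
    r=np.linalg.inv(K)@np.stack([u,v,np.ones(u.shape)])
    if z is None: return (T[:3,:3]@(r*d[v.astype(int),u.astype(int)])).T+T[:3,3]
    R=(T[:3,:3]@r).T; return T[:3,3]+R*((z-T[2,3])/R[...,2])[...,None]
def rect(mask,z,box,d,name="top"):
    u0,u1,v0,v1=box; m=np.zeros(mask.shape,np.uint8); m[v0:v1,u0:u1]=mask[v0:v1,u0:u1]
    n,l,st,_=cv2.connectedComponentsWithStats(m); k=1+np.argmax(st[1:,4]); v,u=np.nonzero(l==k)
    r=cv2.minAreaRect((world(name,d,u,v,z)[:,:2]*1000).astype(np.float32))
    return np.round(r[0],1),np.round(r[1],1),round(r[2],2)
E
python3 - <<'E'
from h import *
im=cv2.imread('pics/top0.png'); d=np.load('pics/top0.npy')
hsv=cv2.cvtColor(im,cv2.COLOR_BGR2HSV); 
print('bed',rect(hsv[...,2]<75,.025,(438,488,98,190),d))
print('bar',rect(hsv[...,2]<60,.040,(300,328,112,145),d))
c=lambda x,y:(270+(x-1.2)/3.4,75+(y-1.2)/3.4)
for n,x,y,z in(('holeF',113,88,.006),('holeN',155,291,.006),('tipF',669,120,.05),('baseF',652,134,.025),('tipN',666,335,.05),('baseN',650,346,.025),
  ('c1',578,92,.025),('c2',735,95,.025),('c3',730,381,.025),('c4',576,380,.025),('cylA',369,60,.03),('cylB',375,278,.03)):
    print(n,np.round(world("top",d,*c(x,y),z)*1000,1))
V,U=np.mgrid[76:199,240:500]; W=world("top",d,U.ravel(),V.ravel()); W=W[d[V,U].ravel()>0]
for n,x,y in(('bar',.534,.028),('cylA',.6,-.09),('cylB',.5,-.09),('cylC',.53,.12),('pF',.57,-.24),('pN',.43,-.24)):
    s=W[np.hypot(W[:,0]-x,W[:,1]-y)<.045]; k=s[:,2]>s[:,2].max()-.008; print(n,'top',s[:,2].max().round(3),np.round(s[k].mean(0)*1000,1))
E
```

```text
bed (array([ 502.4, -316.3]), array([ 99.7, 188.2]), 89.0)
bar (array([531.8,  27.3]), array([46.6, 13.8]), 10.97)
holeF [602.6  42.6   6. ]
holeN [465.8  13.5   6. ]
tipF [ 573.1 -318.    50. ]
baseF [ 569.6 -314.6   25. ]
tipN [ 434.3 -315.5   50. ]
baseN [ 429.2 -312.8   25. ]
c1 [ 597.2 -265.7   25. ]
c2 [ 595.9 -369.7   25. ]
c3 [ 406.5 -365.4   25. ]
c4 [ 406.6 -264.    25. ]
cylA [ 616.2 -126.9   30. ]
cylB [ 472.3 -131.1   30. ]
bar top 0.044 [533.5  28.4  39.5]
cylA top 0.042 [ 615.6 -121.7   37.2]
cylB top 0.057 [ 474.7 -120.1   51.8]
cylC top 0.056 [527.8 141.8  51.5]
pF top 0.029 [ 567.6 -273.2   24.4]
pN top 0.03 [ 432.6 -272.2   24.8]
```

The plate is centred at (534, 28) mm with yaw +11.6°, and its size and hole spacing check out. The bed is centred at (502.5, -316) mm with yaw -1° and pins 139 mm apart. I'll set off, swinging wide of the base.

Emit:
{"name": "arm_command", "arguments": {
  "motion": [
    [87,20,-14,0,0],
    [87,50,-35,0,0],
    [87,84,-57,0,0],
    [87,117,-80,0,1],
    [87,150,-103,0,2.2]
  ],
  "newtons": 30
}}

```text
time: 0.52
position: [0.2764, -0.494, 0.236]
tool_rot: [-3.125, -0.314, 0.001]
ft_force: [-0.0, -0.9, 0.7]
grip_width: 0.998
grip_force: 0.0
```

```bash
cat > plan.py <<'E'
import sys; from bench import get_state; from scipy.spatial.transform import Rotation as R; import numpy as np
# args: x y z (mm, TCP) yaw(deg of tool x)
t=np.array(list(map(float,sys.argv[1:4]))); s=get_state(); r=R.from_rotvec(s['tool_rot']).as_matrix(); p=np.array(s['position'])*1000
yaw=np.degrees(np.arctan2(r[1,0],r[0,0])); sp=(yaw-float(sys.argv[4])+180)%360-180
print('t',round(s['time'],2),'pos',p.round(1),'yaw',round(yaw,2),'tilt',r[:,2].round(3),'shift',(r.T@(t-p)).round(1),'spin',round(sp,2),'F',np.round(s['ft_force'],1),'w',round(s['grip_width']*87,1),'g',s['grip_force'],'q',np.round(s['joint_positions'],2))
E
python3 plan.py 534 28 150 11.6; python3 plan.py 470 -250 237 11.6
```

```text
t 0.52 pos [ 276.4 -494.   236. ] yaw 11.46 tilt [-0.     0.001 -1.   ] shift [ 356.3 -460.4   86.3] spin -0.14 F [-0.  -0.9  0.7] w 86.8 g 0.0 q [ 1.17  0.15 -0.17  1.66  0.03  1.33 -0.38]
t 0.52 pos [ 276.4 -494.   236. ] yaw 11.46 tilt [-0.     0.001 -1.   ] shift [ 238.3 -200.7   -0.9] spin -0.14 F [-0.  -0.9  0.7] w 86.8 g 0.0 q [ 1.17  0.15 -0.17  1.66  0.03  1.33 -0.38]
```

Emit:
{"name": "arm_command", "arguments": {
  "motion": [
    [87,28,-27,0,0],
    [87,54,-56,0,0],
    [87,79,-86,0,0],
    [87,104,-116,0,0],
    [87,128,-147,0,0]
  ]
}}

```text
time: 0.93
position: [0.3721, -0.3242, 0.2362]
tool_rot: [-3.126, -0.316, 0.001]
ft_force: [1.1, 0.7, 0.7]
grip_width: 0.996
grip_force: 0.0
```

Emit:
{"name": "arm_command", "arguments": {
  "motion": [
    [87,22,-30,0,0],
    [87,44,-61,0,0],
    [87,67,-92,0,0],
    [87,90,-123,0,0],
    [87,112,-152,0,0]
  ]
}}

```text
time: 1.35
position: [0.4512, -0.1525, 0.2364]
tool_rot: [3.125, 0.317, -0.0]
ft_force: [0.7, -1.2, -0.2]
grip_width: 0.999
grip_force: 0.0
```

```bash
python3 plan.py 534 28 120 11.6
```

```text
t 1.35 pos [ 451.2 -152.5  236.4] yaw 11.57 tilt [-0. -0. -1.] shift [ 117.4 -160.2  116.3] spin -0.03 F [ 0.7 -1.2 -0.2] w 87.0 g 0.0 q [ 0.81 -0.03 -0.53  1.85 -0.02  1.32 -1.08]
```

Emit:
{"name": "arm_command", "arguments": {
  "motion": [
    [87,22,-30,10,0],
    [87,44,-61,25,0],
    [87,67,-92,45,0],
    [87,90,-123,65,0],
    [87,106,-145,80,0]
  ]
}}

```text
time: 1.77
position: [0.526, 0.0114, 0.1554]
tool_rot: [-3.125, -0.318, -0.0]
ft_force: [1.4, -0.2, -0.9]
grip_width: 0.996
grip_force: 0.0
```

Emit:
{"name": "arm_command", "arguments": {
  "motion": [
    [87,0,0,0,0],
    [87,0,0,0,0]
  ]
}}

```text
time: 1.93
position: [0.5249, 0.0107, 0.1551]
tool_rot: [-3.123, -0.323, 0.005]
ft_force: [-0.7, -0.2, -0.6]
grip_width: 0.998
grip_force: 0.0
```

```bash
python3 plan.py 534 28.4 120 11.6; python3 - <<'E'
from h import *
im,d=snap("scene","s1")
cv2.imwrite('pics/s1c.png',cv2.resize(im[130:300,230:460],None,fx=3.4,fy=3.4,interpolation=cv2.INTER_CUBIC))
E
```

```text
t 1.93 pos [524.9  10.7 155.1] yaw 11.81 tilt [-0.003  0.001 -1.   ] shift [ 12.6 -15.4  35.1] spin 0.21 F [-0.7 -0.2 -0.6] w 86.8 g 0.0 q [ 0.58  0.17 -0.71  1.84  0.12  1.17 -1.53]
```

View pics/s1c.png

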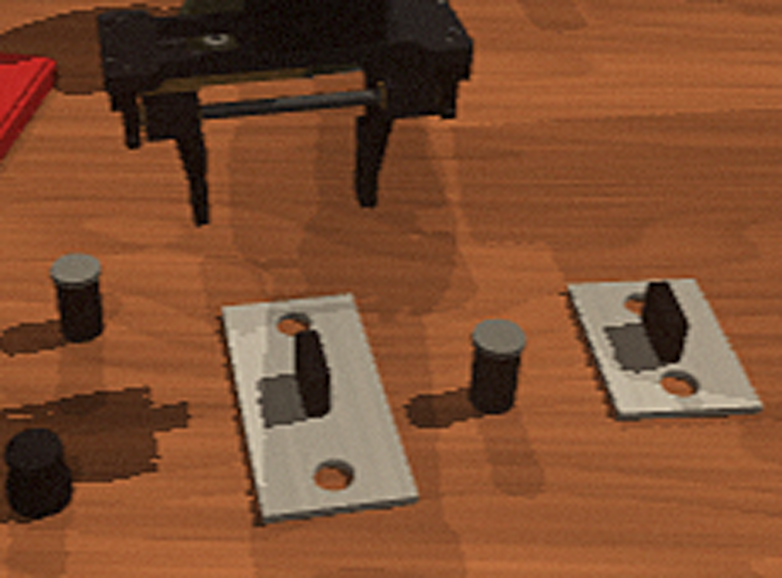

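The scene crop shows the gripper behind and above the plate, with the fingertips at (200,220) and (370,205). The bar at (312,375) is clear, and the cylinder at (495,370) is 56 mm tall, below the gripper body at grasp height. Now the descent.

Emit:
{"name": "arm_command", "arguments": {
  "motion": [
    [87,7,-8,20,0],
    [87,12.6,-15.4,45,0.2],
    [87,12.6,-15.4,70,0.2],
    [87,12.6,-15.4,85,0.2],
    [87,12.6,-15.4,85,0.2]
  ]
}}

```text
time: 2.4
position: [0.5326, 0.0235, 0.0688]
tool_rot: [3.126, 0.306, -0.009]
ft_force: [-1.7, -1.1, 0.0]
grip_width: 0.997
grip_force: 0.0
```

```bash
python3 plan.py 534 28.4 24 11.6
```

```text
t 2.4 pos [532.6  23.5  68.8] yaw 11.17 tilt [-0.006 -0.001 -1.   ] shift [ 2.6 -4.5 44.8] spin -0.43 F [-1.7 -1.1  0. ] w 86.8 g 0.0 q [ 0.52  0.3  -0.69  1.9   0.22  1.02 -1.65]
```

Emit:
{"name": "arm_command", "arguments": {
  "motion": [
    [70,2.6,-4.5,10,-0.4],
    [60,2.6,-4.5,22,-0.4],
    [60,2.6,-4.5,34,-0.4],
    [60,2.6,-4.5,43,-0.4],
    [60,2.6,-4.5,44,-0.4]
  ]
}}

```text
time: 2.82
position: [0.5353, 0.0306, 0.0256]
tool_rot: [-3.125, -0.321, 0.005]
ft_force: [-1.4, 1.0, 0.8]
grip_width: 0.734
grip_force: 0.0
```

```bash
python3 plan.py 534 28.4 24 11.6
```

```text
t 2.82 pos [535.3  30.6  25.6] yaw 11.72 tilt [-0.003 -0.    -1.   ] shift [-1.7  1.9  1.6] spin 0.12 F [-1.4  1.   0.8] w 63.9 g 0.0 q [ 0.48  0.37 -0.67  1.93  0.28  0.94 -1.69]
```

Well centred; closing.

Emit:
{"name": "arm_command", "arguments": {
  "motion": [
    [10,-1.5,1.5,0,0],
    [10,-1.5,1.5,0,0],
    [10,-1.5,1.5,0,0],
    [10,-1.5,1.5,0,0],
    [10,-1.5,1.5,0,0]
  ],
  "newtons": 45
}}

```text
time: 3.23
position: [0.5359, 0.0292, 0.028]
tool_rot: [3.125, 0.321, 0.001]
ft_force: [0.3, -0.1, 0.3]
grip_width: 0.394
grip_force: 0.0
```

Emit:
{"name": "arm_command", "arguments": {
  "motion": [
    [10,0,0,0,0],
    [10,0,0,0,0],
    [10,0,0,0,0],
    [10,0,0,0,0],
    [10,0,0,0,0]
  ]
}}

```text
time: 3.65
position: [0.5357, 0.029, 0.0277]
tool_rot: [3.125, 0.321, 0.0]
ft_force: [0.6, -0.2, 1.4]
grip_width: 0.182
grip_force: 45.0
```

```bash
python3 plan.py 534 28.4 130 11.6
```

```text
t 3.65 pos [535.7  29.   27.7] yaw 11.72 tilt [ 0. -0. -1.] shift [  -1.8    0.3 -102.3] spin 0.12 F [ 0.6 -0.2  1.4] w 15.8 g 44.99758782796562 q [ 0.48  0.36 -0.67  1.93  0.28  0.94 -1.69]
```

Emit:
{"name": "arm_command", "arguments": {
  "motion": [
    [10,0,0,-8,0],
    [10,0,0,-22,0],
    [10,0,0,-42,0],
    [10,0,0,-64,0],
    [10,0,0,-82,0]
  ]
}}

```text
time: 4.07
position: [0.5352, 0.0297, 0.1107]
tool_rot: [-3.125, -0.322, 0.001]
ft_force: [0.3, 0.5, -2.8]
grip_width: 0.181
grip_force: 45.0
```

Emit:
{"name": "arm_command", "arguments": {
  "motion": [
    [10,0,0,-10,0],
    [10,0,0,-12,0],
    [10,0,0,-12,0],
    [10,0,0,-12,0]
  ]
}}

```text
time: 4.4
position: [0.5346, 0.0291, 0.1204]
tool_rot: [-3.125, -0.321, 0.003]
ft_force: [-0.8, -0.0, -2.5]
grip_width: 0.182
grip_force: 45.0
```

```bash
python3 plan.py 504 -316 122 -1
```

```text
t 4.4 pos [534.6  29.1 120.4] yaw 11.74 tilt [-0.002 -0.    -1.   ] shift [-100.2  331.6   -1.5] spin 12.74 F [-0.8 -0.  -2.5] w 15.9 g 44.996746648103 q [ 0.54  0.24 -0.71  1.85  0.17  1.11 -1.61]
```

Emit:
{"name": "arm_command", "arguments": {
  "motion": [
    [10,-3,10,0,0],
    [10,-10,33,0,1],
    [10,-18,60,0,2.5],
    [10,-27,90,0,4],
    [10,-36,120,0,5.5]
  ]
}}

```text
time: 4.82
position: [0.5235, -0.0973, 0.1203]
tool_rot: [-3.137, -0.17, 0.003]
ft_force: [0.4, -0.5, -3.1]
grip_width: 0.18
grip_force: 45.0
```

```bash
python3 plan.py 504 -316 122 -1
```

```text
t 4.82 pos [523.5 -97.3 120.3] yaw 6.21 tilt [-0.002  0.    -1.   ] shift [-43.  215.3  -1.7] spin 7.21 F [ 0.4 -0.5 -3.1] w 15.6 g 44.997320864349604 q [ 0.7   0.22 -0.63  1.86  0.14  1.11 -1.44]
```

Emit:
{"name": "arm_command", "arguments": {
  "motion": [
    [10,-5,28,0,1.5],
    [10,-11,57,0,3],
    [10,-17,86,0,4.5],
    [10,-23,115,0,6],
    [10,-28,142,0,7]
  ]
}}

```text
time: 5.23
position: [0.5104, -0.2424, 0.1201]
tool_rot: [-3.141, 0.025, 0.004]
ft_force: [0.2, -0.5, -2.7]
grip_width: 0.182
grip_force: 45.0
```

Emit:
{"name": "arm_command", "arguments": {
  "motion": [
    [10,3,22,0,0],
    [10,5,40,0,0],
    [10,6,54,0,0],
    [10,6,60,0,0],
    [10,6,60,0,0]
  ]
}}

```text
time: 5.65
position: [0.517, -0.3011, 0.1209]
tool_rot: [-3.141, 0.023, 0.001]
ft_force: [0.3, -0.8, -3.4]
grip_width: 0.18
grip_force: 45.0
```

```bash
python3 plan.py 504 -316 122 -1; python3 - <<'E'
from h import *
im,d=snap("scene","s2")
cv2.imwrite('pics/s2c.png',cv2.resize(im[130:300,80:310],None,fx=3.4,fy=3.4,interpolation=cv2.INTER_CUBIC))
im,d=snap("top","t2")
cv2.imwrite('pics/t2c.png',cv2.resize(im[70:220,380:550],None,fx=3.8,fy=3.8,interpolation=cv2.INTER_CUBIC))
E
```

```text
t 5.65 pos [ 517.  -301.1  120.9] yaw -0.85 tilt [-0.001  0.    -1.   ] shift [-12.8  15.1  -1.1] spin 0.15 F [ 0.3 -0.8 -3.4] w 15.6 g 44.99660208821297 q [ 0.89  0.33 -0.48  1.71  0.17  1.14 -1.23]
```

View pics/s2c.png

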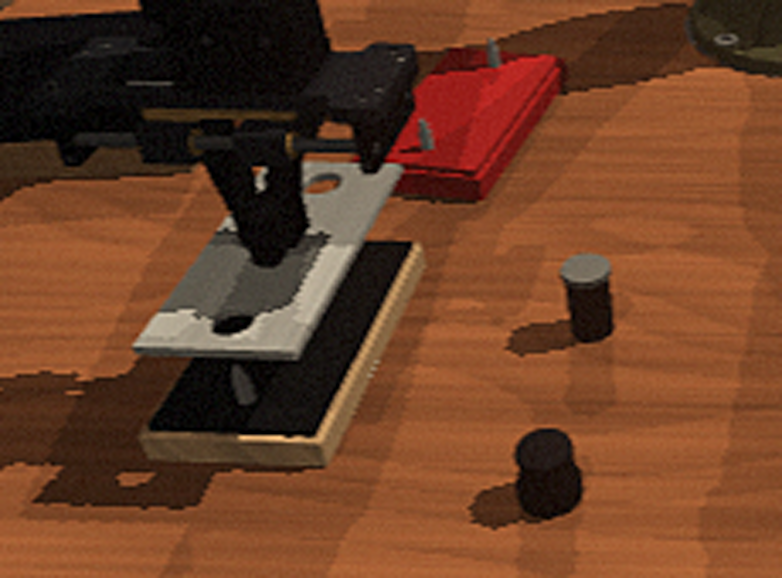

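View pics/t2c.png

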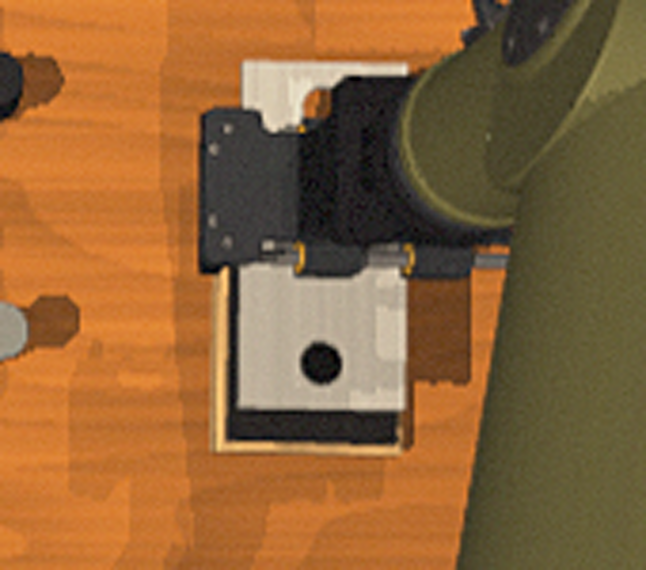

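Both views show the plate held level over the right bed. In the scene crop the outer hole is at (236,324) and the pin tip at (238,367). In the top crop the near hole is at (321,364), with plate corners (237,409), (406,412), (242,62) and (406,62).

```bash
python3 - <<'E'
from h import *
z=.0992
t=lambda x,y:(380+(x-1.4)/3.8,70+(y-1.4)/3.8); s=lambda x,y:(80+(x-1.2)/3.4,130+(y-1.2)/3.4)
for n,x,y in(('holeN',321,364),('cNl',237,410),('cNr',406,411),('cFl',242,62),('cFr',408,62)): print('top',n,np.round(world("top",None,*t(x,y),z)*1000,1))
for n,x,y,zz in(('holeF',236,324,z),('holeN',322,183,z),('cFl',300,355,z),('cFr',135,347,z),('tipF',237,368,.05),('c bed',417,243,.025),('c',317,436,.025),('c',148,431,.025)): print('scene',n,np.round(world("scene",None,*s(x,y),zz)*1000,1))
im=cv2.imread('pics/scene0.png')
cv2.imwrite('pics/s0c.png',cv2.resize(im[185:275,110:220],None,fx=6,fy=6,interpolation=cv2.INTER_CUBIC))
E
```

```text
top holeN [ 445.9 -297.2   99.2]
top cNl [ 420.5 -251.3   99.2]
top cNr [ 420.5 -343.4   99.2]
top cFl [ 611.5 -254.4   99.2]
top cFr [ 612.1 -345.5   99.2]
scene holeF [ 590.3 -297.    99.2]
scene holeN [ 447.4 -298.    99.2]
scene cFl [ 615.1 -252.    99.2]
scene cFr [ 611.4 -344.3   99.2]
scene tipF [ 572.3 -316.5   50. ]
scene c bed [ 410.5 -259.3   25. ]
scene c [ 601.8 -263.9   25. ]
scene c [ 600.9 -364.2   25. ]
```

View pics/s0c.png

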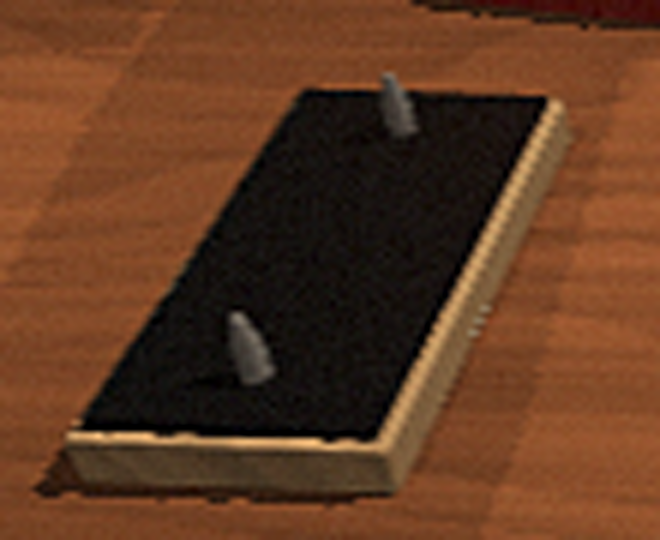

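The scene crop agrees with the top view on the pins. The plate has to move about (-15, -18) mm in the world frame. I'll shift it and lower to just above the tips.

Emit:
{"name": "arm_command", "arguments": {
  "motion": [
    [10,-5,6,3,0],
    [10,-11,13,10,0.3],
    [10,-14.7,18,18,0.3],
    [10,-14.7,18,26,0.3],
    [10,-14.7,18,30,0.3]
  ]
}}

```text
time: 6.17
position: [0.5009, -0.3178, 0.0896]
tool_rot: [-3.14, 0.031, 0.004]
ft_force: [-0.5, 0.6, -3.1]
grip_width: 0.179
grip_force: 45.0
```

Emit:
{"name": "arm_command", "arguments": {
  "motion": [
    [10,0,0,0,0],
    [10,0,0,0,0]
  ]
}}

```text
time: 6.33
position: [0.5026, -0.317, 0.091]
tool_rot: [-3.141, 0.028, 0.001]
ft_force: [-0.0, -0.6, -3.2]
grip_width: 0.18
grip_force: 45.0
```

```bash
python3 plan.py 502 -319 87.7 -1; python3 - <<'E'
from h import *
im,d=snap("scene","s3"); im2,d=snap("top","t3")
a=cv2.resize(im[170:275,100:220],None,fx=4.8,fy=4.8,interpolation=cv2.INTER_CUBIC)[:504]
b=cv2.resize(im2[160:200,430:490],None,fx=3.7,fy=3.7,interpolation=cv2.INTER_CUBIC)
o=np.zeros((504,800,3),np.uint8); o[:a.shape[0],:a.shape[1]]=a; o[:b.shape[0],577:577+b.shape[1]]=b[:,:223]
cv2.imwrite('pics/m3.png',o)
E
```

```text
t 6.33 pos [ 502.6 -317.    91. ] yaw -1.03 tilt [-0.     0.001 -1.   ] shift [-0.6  2.   3.3] spin -0.03 F [-0.  -0.6 -3.2] w 15.6 g 44.99676846899092 q [ 0.91  0.36 -0.47  1.75  0.18  1.08 -1.21]
```

View pics/m3.png

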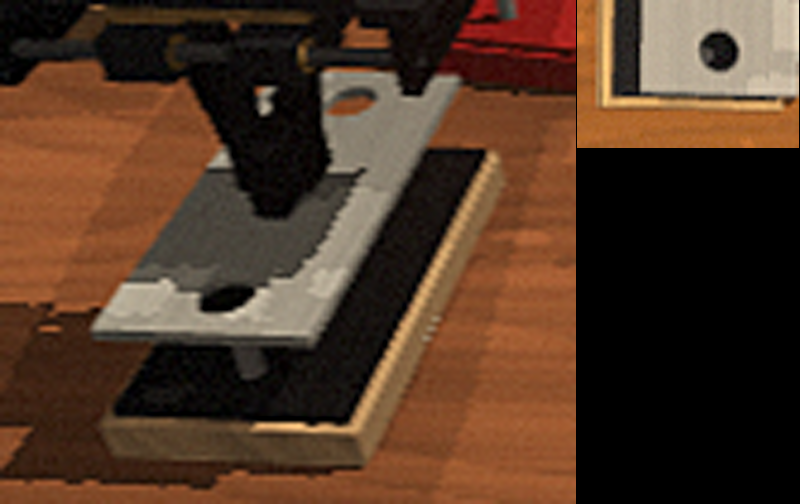

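The left inset (scene) shows the plate level above the bed with the outer hole at about (228,298) and the inner one at (353,101). In the right inset (top) the near hole is at (718,51).

```bash
python3 - <<'E'
from h import *
z=.0693
s=lambda x,y:(100+(x-1.9)/4.8,170+(y-1.9)/4.8); q=lambda x,y:(110+(x-2.5)/6,185+(y-2.5)/6)
print('top holeN',np.round(world("top",None,467.7,173.4,z)*1000,1))
for n,p in(('holeF',s(228,298)),('holeN',s(353,101)),('c1',s(315,339)),('c2',s(93,330)),('c3',s(461,76))): print(n,np.round(world("scene",None,*p,z)*1000,1))
for n,x,y,zz in(('tipF',235,313,.051),('baseF',257,378,.025),('tipN',387,74,.051),('baseN',404,133,.025)): print(n,np.round(world("scene",None,*q(x,y),zz)*1000,1))
# finer hole / tip via intensity in top
im=cv2.imread('pics/t3.png',0)[162:185,455:481]; m=(im<90).astype(np.uint8)
n,l,st,c=cv2.connectedComponentsWithStats(m)
for k in range(1,n):
    if st[k,4]>20: print(st[k],c[k]+[455,162],np.round(world("top",None,*(c[k]+[455,162]),z)*1000,1))
E
```

```text
top holeN [ 432.1 -314.1   69.3]
holeF [ 575.7 -314.6   69.3]
holeN [ 432.3 -312.6   69.3]
c1 [ 599.3 -269.8   69.3]
c2 [ 596.8 -361.    69.3]
c3 [ 409.4 -267.4   69.3]
tipF [ 570.1 -318.3   51. ]
baseF [ 573.9 -316.    25. ]
tipN [ 431.4 -314.7   51. ]
baseN [ 434.7 -312.6   25. ]
[ 8  7 11 10 84] [467.91666667 173.38095238] [ 432.1 -314.5   69.3]
```

The hole-to-pin error is about 1 mm against a clearance of 7 mm. Lowering.

Emit:
{"name": "arm_command", "arguments": {
  "motion": [
    [10,0,1,4,0],
    [10,0,1,9,0],
    [10,0,1,14,0],
    [10,0,1,19,0],
    [10,0,1,24,0]
  ]
}}

```text
time: 6.85
position: [0.5024, -0.3185, 0.0668]
tool_rot: [-3.141, 0.029, 0.001]
ft_force: [-0.6, 0.3, -3.1]
grip_width: 0.177
grip_force: 45.0
```

```bash
python3 plan.py 502.5 -317.5 52.7 -1
```

```text
t 6.85 pos [ 502.4 -318.5   66.8] yaw -1.06 tilt [-0.  0. -1.] shift [ 0.1 -1.  14.1] spin -0.06 F [-0.6  0.3 -3.1] w 15.4 g 44.9966396111995 q [ 0.91  0.38 -0.46  1.76  0.19  1.04 -1.22]
```

Emit:
{"name": "arm_command", "arguments": {
  "motion": [
    [10,0,0,3,0],
    [10,0,0,6,0],
    [10,0,0,9,0],
    [10,0,0,12,0],
    [10,0,0,12,0]
  ]
}}

```text
time: 7.27
position: [0.5022, -0.3185, 0.0549]
tool_rot: [-3.141, 0.029, 0.001]
ft_force: [0.5, 0.8, -2.9]
grip_width: 0.183
grip_force: 45.0
```

Emit:
{"name": "arm_command", "arguments": {
  "motion": [
    [10,0,0,1,0],
    [10,0,0,1.5,0],
    [10,0,0,1.5,0]
  ]
}}

```text
time: 7.52
position: [0.5026, -0.3187, 0.0542]
tool_rot: [3.141, -0.029, 0.0]
ft_force: [0.9, 0.2, -2.8]
grip_width: 0.18
grip_force: 45.0
```

```bash
python3 plan.py 502.5 -317.5 52.7 -1; python3 - <<'E'
from h import *
im,d=snap("scene","s4"); im2,d=snap("top","t4")
a=cv2.resize(im[170:275,100:220],None,fx=4.8,fy=4.8,interpolation=cv2.INTER_CUBIC)[:504]
b=cv2.resize(im2[160:200,430:490],None,fx=3.7,fy=3.7,interpolation=cv2.INTER_CUBIC)
o=np.zeros((504,800,3),np.uint8); o[:a.shape[0],:a.shape[1]]=a; o[:b.shape[0],577:577+b.shape[1]]=b[:,:223]
cv2.imwrite('pics/m4.png',o)
E
```

```text
t 7.52 pos [ 502.6 -318.7   54.2] yaw -1.06 tilt [ 0. -0. -1.] shift [-0.2 -1.2  1.4] spin -0.06 F [ 0.9  0.2 -2.8] w 15.7 g 44.9967257771641 q [ 0.9   0.4  -0.46  1.77  0.2   1.02 -1.22]
```

View pics/m4.png

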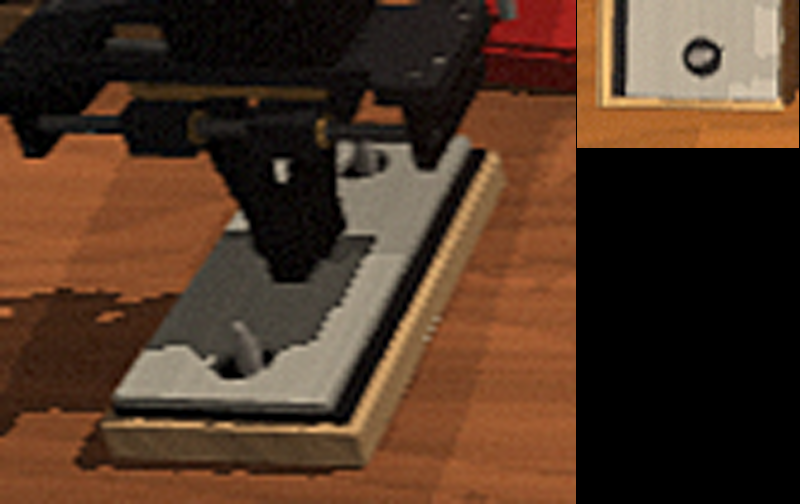

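Both pins stand up through the holes: scene (245,345) and (365,158), top inset (702,56). No contact force yet, so about 1.5 mm is left. Setting it down.

Emit:
{"name": "arm_command", "arguments": {
  "motion": [
    [10,0,0,0.8,0],
    [10,0,0,1.6,0],
    [10,0,0,2.2,0],
    [10,0,0,2.2,0]
  ]
}}

```text
time: 7.95
position: [0.5027, -0.3187, 0.0527]
tool_rot: [3.141, -0.029, 0.0]
ft_force: [-2.2, 1.0, 4.6]
grip_width: 0.179
grip_force: 45.0
```

```bash
python3 plan.py 502.5 -317.5 52.7 -1
```

```text
t 7.95 pos [ 502.7 -318.7   52.7] yaw -1.06 tilt [ 0.    -0.001 -1.   ] shift [-0.2 -1.2 -0. ] spin -0.06 F [-2.2  1.   4.6] w 15.6 g 44.99670588411391 q [ 0.9   0.4  -0.46  1.77  0.21  1.01 -1.22]
```

Seated. Releasing, then retreating straight up.

Emit:
{"name": "arm_command", "arguments": {
  "motion": [
    [40,0,0,0,0],
    [50,0,0,0,0],
    [50,0,0,0,0],
    [50,0,0,0,0],
    [50,0,0,0,0]
  ]
}}

```text
time: 8.37
position: [0.5026, -0.3187, 0.0518]
tool_rot: [3.141, -0.029, 0.0]
ft_force: [0.3, -0.6, -0.2]
grip_width: 0.475
grip_force: 0.0
```

Emit:
{"name": "arm_command", "arguments": {
  "motion": [
    [50,0,0,0,0],
    [50,0,0,-3,0],
    [50,0,0,-10,0],
    [50,0,0,-22,0],
    [50,0,0,-40,0]
  ]
}}

```text
time: 8.78
position: [0.5018, -0.3182, 0.0919]
tool_rot: [-3.14, 0.029, 0.003]
ft_force: [-1.7, -1.1, 0.8]
grip_width: 0.575
grip_force: 0.0
```

Emit:
{"name": "arm_command", "arguments": {
  "motion": [
    [50,0,0,-25,0],
    [50,0,0,-55,0],
    [50,0,0,-85,0],
    [50,0,0,-100,0],
    [50,0,0,-100,0]
  ]
}}

```text
time: 9.2
position: [0.5053, -0.3198, 0.198]
tool_rot: [3.136, -0.029, 0.012]
ft_force: [1.1, -0.4, -0.1]
grip_width: 0.574
grip_force: 0.0
```

```bash
python3 plan.py 502.5 -317.5 52.7 -1; python3 - <<'E'
from h import *
im,d=snap("scene","s5")
cv2.imwrite('pics/s5c.png',cv2.resize(im[130:290,90:330],None,fx=3.3,fy=3.3,interpolation=cv2.INTER_CUBIC))
E
```

```text
t 9.2 pos [ 505.3 -319.8  198. ] yaw -1.05 tilt [ 0.008 -0.006 -1.   ] shift [ -3.9  -3.1 145.3] spin -0.05 F [ 1.1 -0.4 -0.1] w 49.9 g 0.0 q [ 0.93  0.26 -0.49  1.63  0.13  1.27 -1.17]
```

View pics/s5c.png

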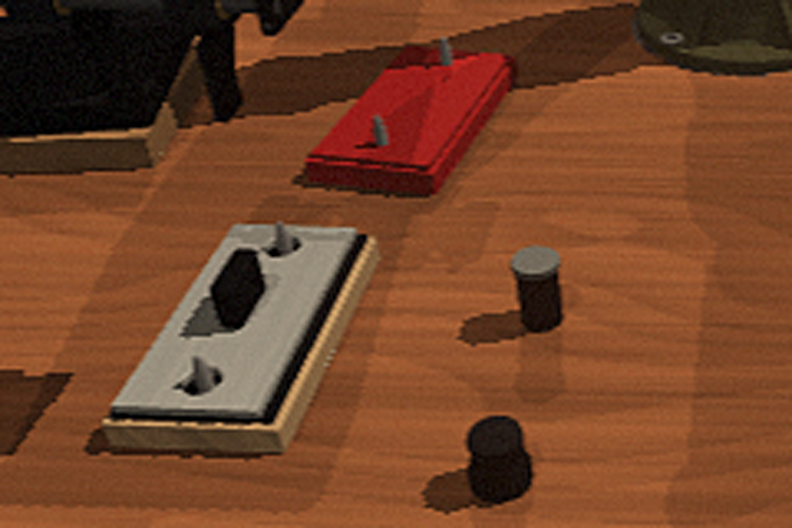

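The plate lies flat on the bed with both pins through its holes, at (202,378) and (282,240). The gripper is clear and nothing else has moved. I'll let the arm settle, then hand in.

Emit:
{"name": "arm_command", "arguments": {
  "motion": [
    [50,0,0,0,0],
    [50,0,0,0,0],
    [50,0,0,0,0]
  ]
}}

```text
time: 9.5
position: [0.5017, -0.3182, 0.1903]
tool_rot: [-3.14, 0.029, 0.004]
ft_force: [-0.0, -0.2, -0.0]
grip_width: 0.576
grip_force: 0.0
```

```bash
python3 -c "
from bench import close_job
print(close_job())"
```

```text
the job is handed in; nothing more can be done
None
```

The long plate was held until it seated and now lies flat and released on the bed with both pins through its holes; the short plate was left alone, and I handed the job in at about 9.5 s of the 38 s allowed.

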